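# Shut and catch the weight case

## Task

Close up the wooden case of brass weights: first push its sliding cover fully shut with the fingertips, then push the steel catch round until it lies fully across the cover behind the raised panel. Leave the weights standing in their wells and do not disturb the things lying around.

Things in the scene. Friction and masses are not known exactly. Their poses are not given: they have to be found in the camera images.
- weight_case: Wooden case fixed to the bench, 112 mm along its own x, 170 mm along its own y. Origin: centre of its underside, on the bench top; z up. Its cover slides along the case's y, open toward +y, shut toward -y. Side walls (x 48 to 56 mm either side) end 71 mm above the bench, the +y end wall (y 77 to 85 mm) at 59 mm, under the cover.
- case_cover (a joint): How far the cover is open, m: 0 = shut (hard stop), at most 0.10; about 2 N of friction, stays where left. A plate 94 mm wide, its top 67 mm above the bench, carries a raised panel 84 mm wide, 14 mm high (top at 81 mm). The panel ends in an upright step face, at case y = +57 mm when shut; bare plate goes on 28 mm behind it. Push the step face toward case -y to shut.
- cover_face (a point): Middle of that upright step face of the cover's raised panel (84 mm wide, 67 to 81 mm above the bench); it moves with the cover. The face looks to the case's +y; this frame's axes are parallel to the case's.
- case_catch (a joint): Angle of the steel turn catch, rad: 0 = parked, pointing along the case's +y beside the cover; grows clockwise seen from above; at 1.57 (hard stop) it points along the case's +x, across the bare plate behind the step face. Range -0.6 to 1.57; takes about 0.05 N m to turn and stays where left.
- catch_pivot (a point): Pivot axis of the catch, on the outside of the case's -x side wall, at case x = -62, y = +66 mm, at the catch bar's mid height, 79 mm above the bench; fixed to the case.
- catch_tip (a point): Centre of the catch's round free end (14 mm across), 44 mm from the pivot, mid height. The catch is a bar 10 mm wide that stands from 73 to 85 mm above the bench (boss at the pivot 18 mm across, to 88 mm).
- weight_1: Brass weight with a round grip, 36 mm across and 40 mm tall, standing loose in its 12 mm deep well in the case; origin at the centre of its underside, 18 mm above the bench; z up.
- weight_2: Brass weight with a round grip, 30 mm across and 32 mm tall, standing loose in its 12 mm deep well in the case; origin at the centre of its underside, 18 mm above the bench; z up.
- weight_3: Brass weight with a round grip, 24 mm across and 26 mm tall, standing loose in its 12 mm deep well in the case; origin at the centre of its underside, 18 mm above the bench; z up.
- felt_tin: Round flat tin, 66 mm across, 30 mm high, loose on the bench; origin at the centre of its underside. Leave alone.
- rubber_stick_1: Plain rounded rubber stick, 18 x 42 mm, 13 mm high, loose on the bench; origin at the centre of its underside. Leave alone.
- star_knob: Spare black star-shaped knob standing with its thread up, 34 mm across, 36 mm high, loose on the bench; origin at the centre of its underside. Leave alone.
- marker_pen: Marker pen lying on the bench, 135 mm long, 17 mm thick; origin at the centre of its underside. Leave alone.
Things that resemble listed ones, but are neither listed nor needed, are in the scene too. There is more than one size of the weight_1; the job needs the middle-sized.

How it is judged:
By the outcome, as a careful person would: the job done as asked, in the order asked, and still so for the second after the job is handed in, with the robot touching nothing.
It also fails if it takes over 38 s, if anything falls off the work surface, if the arm or the gripper's body presses on something with over 40 N, if the wrist force passes 120 N, or if a joint passes its speed limit or range.

## Robot

A 7-joint arm with a two-finger parallel gripper is mounted at the origin on a cart in front of the work surface, level with it; the furniture and walls round the work are solid. World frame = base frame: x ahead of the robot, y to its left, z up, the work surface at z = 0. Lengths are in m, angles in rad, forces in N, time in s.
With the tool pointing down it reaches from about 0.35 to 0.9 m from the base axis. Payload 8.1 kg.
Tool frame: the origin (TCP) lies at the very end of the fingers, on their centre line; the grasp point (between the pads) lies 19 mm behind it (manip.grip_point_offset is the distance from the TCP to the grasp point, in m); x points along the fingers, z is the direction in which the jaws open and shut, and the axes are right-handed (so a half turn about x gives the same grasp; the last joint's range is limited). The gripper opens to 92 mm and grips with 3 to 60 N. Pads are 19 mm wide; open, the fingers measure 130 mm over their backs; the gripper's body (75 mm by 190 mm) begins 47 mm behind the grasp point.
Start: joints at [-1.371, 0.434, 0.025, 1.573, -0.012, 1.134, -0.075], TCP at [0.186, 0.597, 0.227] pointing down, gripper open.
Joint ranges: [-2.62, 2.62], [-0.44, 2.09], [-1.27, 1.32], [0.08, 2.57], [-1.32, 4.46], [0.12, 2], [-2.74, 2.74]. Speed limits (rad/s): [2.22, 2.22, 3.01, 3.01, 3.14, 3.14, 3.14].

## Interface

Orientations are given as [roll, pitch, yaw] about the fixed x, y, z axes, in that order (R = Rz(yaw) Ry(pitch) Rx(roll)).
In Python, from plant import monitor, vision, manip gives the robot as it stands. The module is installed in compiled form; this text tells all that it offers.
- The arm moves only by the tool jog_arm, never from a script. Its argument "moves" is a list of rows, each an object with "gripper": the opening, from 0 (shut) to 1 (fully open); "xyz": the shift along the tool's x, y, z in cm, a list of three; "twist": the turn, a rotation vector about the tool's x, y, z in rad, a list of three. A call has 1 to 8 rows; each row shifts and turns the commanded pose from where the row before left it, along the tool's axes as they then stand; what a row does not reach is not made up. A row lasts 1/8 s, in which the tool goes at most 62.5 mm and 10.7 degrees, less where a joint would pass 70% of its speed; a pose out of reach is approached as far as the arm can. A call is refused whole if a number of a shift passes 6.25 or a number of a turn 0.188, either way. A call with a gripper value outside its range is refused whole. The fingers move at their own pace and stop on an object; "force" is the grip in N (left out, the last holds). Time passes only in rows, so rows that do not move let the fingers close. It gives the time, the measured TCP pose, the force and the opening at its end, in the units of the state.
- monitor.get_state(): the state, without advancing time (a new reading comes with each control period).
- vision.get_image(name): name is "scene" or "top" or "wrist"; returns a dict with "color" (384x512x3 uint8, blue, green, red), "z_map" (384x512 float32, m along the optical axis (not along the pixel's ray), 0 where there is no reading), "fx", "fy", "cx", "cy" (pixels), "k1" (the pictures are not rectified: a ray, as slopes to the right and down, at radius r is drawn at 1 + k1 r^2 times it, then the intrinsics apply), "T" (4x4, takes a point from camera to world coordinates). Camera axes: x right, y down, z forward; pixel columns grow to the right and rows downward; lengths in m; the calibration is good to about 2 mm. A picture is of the moment at which its call begins.
- manip.job_done(): hands the job in, once; it reports no verdict.
The state is a dict: "t": time; "joints": joint angles; "joint_velocities": joint speeds; "joint_efforts": joint torques, N m; "tcp_pos": TCP position; "tool_rot": TCP orientation; "wrist_force": force on the tool from outside, world axes, zero at the start; "wrist_torque": the same for the moment, N m; "gripper_width": finger opening in m.
Only numpy, scipy, OpenCV 4.12 (cv2) and the standard library are available. Lean on these libraries where they do the work, as an engineer would, in place of code of your own. Each camera call takes 0.05 s, during which the arm holds its last target. There are 200 camera calls.

## Working session

There is one attempt and no reset: what is moved stays moved. The work goes in short steps, Python scripts to look and compute and a tool call to move; the robot and the scene stay as the last step left them, time stands still between calls to the robot, and variables do not carry over. Pictures are saved under pics/ and viewed, about 8 in all and at most 12, crops included, and the job is handed in when it is done.

Besides the shell and the picture viewer there is one more tool, called after "Emit:" as name([rows], argument=value, ...), one row to a line, values as JSON. jog_arm: Moves the arm, as the interface text tells. Its arguments: {"type":"object","properties":{"moves":{"type":"array"},"force":{"type":"number"}},"required":["moves"]}

```bash
mkdir -p pics; cat > h.py <<'E'
import numpy as np, cv2
from plant import monitor, vision, manip
def grab(n):
    return vision.get_image(n)
def ray(im,u,v):
    xd=(u-im['cx'])/im['fx']; yd=(v-im['cy'])/im['fy']; x,y=xd,yd
    for _ in range(20):
        s=1+im['k1']*(x*x+y*y); x,y=xd/s,yd/s
    return np.array([x,y,1.])
def onplane(im,u,v,z):
    d=im['T'][:3,:3]@ray(im,u,v); o=im['T'][:3,3]
    return o+d*(z-o[2])/d[2]
def depthpt(im,u,v):
    z=np.median(im['z_map'][v-1:v+2,u-1:u+2]); return im['T'][:3,:3]@(ray(im,u,v)*z)+im['T'][:3,3]
E
python3 - <<'E'
from h import *
import pickle
a={n:grab(n) for n in('scene','top')}
pickle.dump(a,open('a.pkl','wb'))
for n in a:
    cv2.imwrite(f'pics/{n}0.png',cv2.resize(a[n]['color'],(800,600),interpolation=cv2.INTER_CUBIC)); print(n,a[n]['fx'],a[n]['T'].round(3).tolist())
print(monitor.get_state())
E
```

```text
scene 399.6105324021613 [[0.904, -0.224, 0.364, 0.135], [-0.428, -0.478, 0.767, -0.765], [0.002, -0.849, -0.528, 0.671], [0.0, 0.0, 0.0, 1.0]]
top 398.1531830149614 [[0.017, -0.986, 0.168, 0.379], [-1.0, -0.017, 0.001, 0.122], [0.002, -0.168, -0.986, 0.949], [0.0, 0.0, 0.0, 1.0]]
{'t': 0.1, 'joints': array([-1.37061544,  0.43513651,  0.02499453,  1.57400176, -0.01160281,
        1.13398505, -0.07509358]), 'joint_velocities': array([ 0.00142739, -0.00172014, -0.00028453, -0.00114565,  0.00012087,
       -0.00080763, -0.00065066]), 'joint_efforts': array([ 2.79894295e-03, -6.69126749e+01,  9.87670496e-01, -3.15142429e+01,
       -6.05450431e-02,  3.72591941e-02,  7.85324710e-05]), 'tcp_pos': array([0.18628623, 0.59611986, 0.2260358 ]), 'tool_rot': array([-3.04583175,  1.56941076, -1.77789944]), 'wrist_force': array([-0.32931075,  0.63339033,  0.30146706]), 'wrist_torque': array([-0.01045224, -0.04800213, -0.03095814]), 'gripper_width': 0.09158003966710809}
```

View pics/scene0.png

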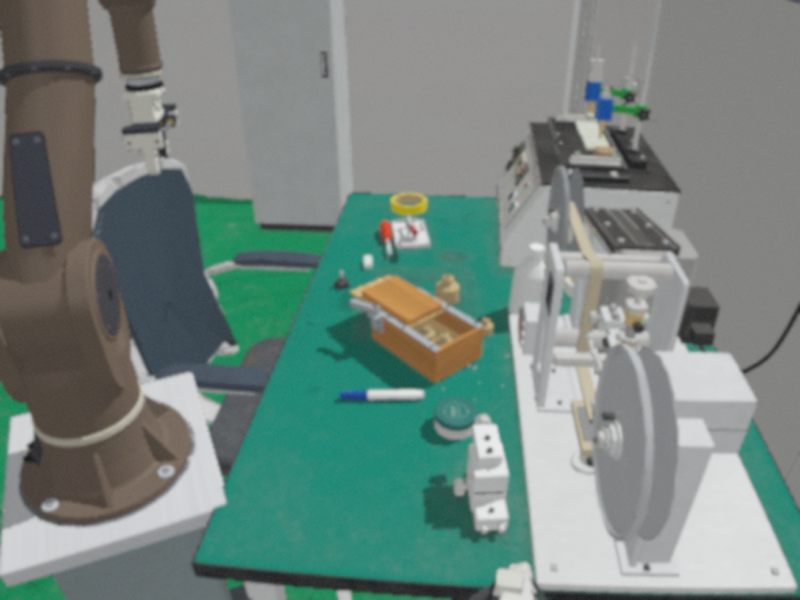

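View pics/top0.png

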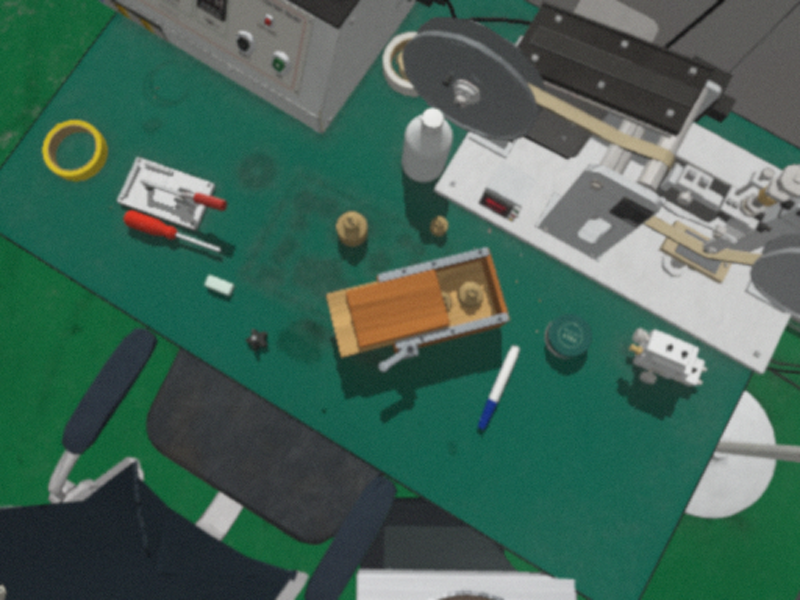

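Top view: the case is centred near (420,303), with the bare plate at left (342,322), the step face at about x=355, and the steel catch with its pivot near (410,350) and tip near (388,364). There are two loose brass look-alike weights outside the case, at (352,229) and (438,226), which aren't needed. The thing I push is the panel step face at about (352,322), not the plate's end edge at (335,325). The catch is the only steel bar at the case's -x wall, so the case's +y points left in the image, roughly world +y.

```bash
python3 - <<'E'
from h import *
import pickle
a=pickle.load(open('a.pkl','rb'))
c=a['top']['color'][150:245,200:333]
cv2.imwrite('pics/crop0.png',cv2.resize(c,None,fx=6,fy=6,interpolation=cv2.INTER_CUBIC))
t=a['top']
for z in (0.067,0.081): print(z,[onplane(t,u,v,z).round(4).tolist() for u,v in((227,206),(264,223),(248,233))])
E
```

```text
0.067 [[0.5082, 0.1675, 0.067], [0.4715, 0.0843, 0.067], [0.4486, 0.1195, 0.067]]
0.081 [[0.5062, 0.1668, 0.081], [0.47, 0.0849, 0.081], [0.4475, 0.1195, 0.081]]
```

View pics/crop0.png

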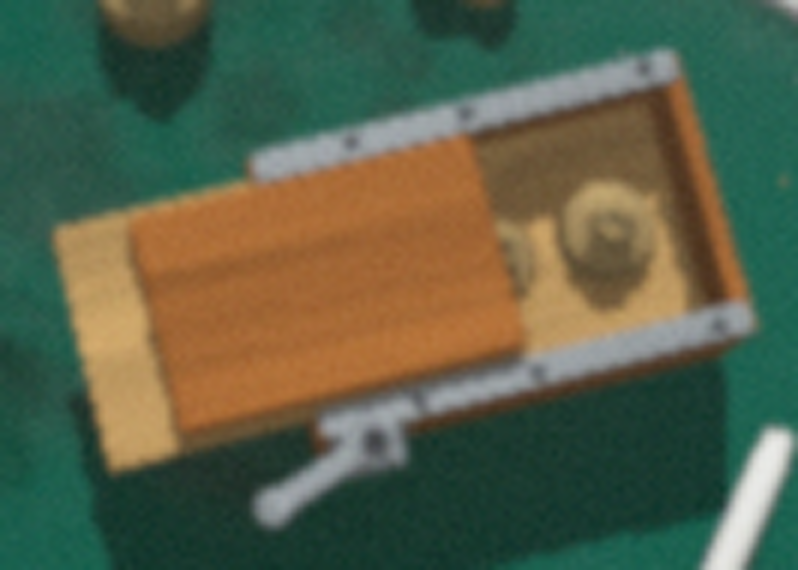

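```bash
cat > fit.py <<'E'
from h import *
import pickle
t=pickle.load(open('a.pkl','rb'))['top']
P=lambda u,v,z: onplane(t,200+u/6-.4,150+v/6-.4,z)[:2]
src=np.array([[56,85],[56,-85],[-56,85],[-56,-85],[-62,66]])/1000
dst=np.array([P(250,155,.071),P(677,50,.071),P(318,430,.071),P(755,328,.071),P(376,440,.088)])
A,B=src-src.mean(0),dst-dst.mean(0)
H=A.T@B; th=np.arctan2(H[0,1]-H[1,0],H[0,0]+H[1,1])
R=np.array([[np.cos(th),-np.sin(th)],[np.sin(th),np.cos(th)]]); o=dst.mean(0)-R@src.mean(0)
if __name__=='__main__':
    print('th',th,'o',o); print('resid mm',((dst-o-src@R.T)*1000).round(1).tolist())
    c=lambda p:((p-o)@R*1000).round(1)
    print('face',c(P(133,222,.081)),c(P(183,432,.081)),'plate end',c(P(55,230,.067)),c(P(108,470,.067)))
    print('pivot',c(P(376,440,.088)),'tip',c(P(272,505,.085)))
    s=monitor.get_state(); from scipy.spatial.transform import Rotation as Ro
    print(Ro.from_euler('xyz',s['tool_rot']).as_matrix().round(3))
    print('step0 world', o+R@[0,.057], 'pivot w',o+R@[-.062,.066])
E
python3 fit.py
```

```text
th 0.2591649088939168 o [0.54714227 0.04211985]
resid mm [[-1.5, -1.8], [-1.4, 1.2], [3.3, -0.2], [0.6, 1.9], [-0.9, -1.1]]
face [ 37.5 132.2] [-42.8 132.4] plate end [ 44.5 161.6] [-48.3 162.8]
pivot [-63.2  65.2] tip [-76.8 107.3]
[[-0.    -0.954  0.298]
 [-0.001  0.298  0.954]
 [-1.    -0.    -0.001]]
step0 world [0.53253468 0.0972163 ] pivot w [0.47029875 0.09002678]
```

Emit:
jog_arm([
  {"gripper": 0,"xyz": [0,0,0],"twist": [-0.187,0,0]},
  {"gripper": 0,"xyz": [0,0,0],"twist": [-0.187,0,0]},
  {"gripper": 0,"xyz": [0,0,0],"twist": [-0.187,0,0]},
  {"gripper": 0,"xyz": [0,-2.07,-4.5],"twist": [0,0,0]},
  {"gripper": 0,"xyz": [0,-2.07,-4.5],"twist": [0,0,0]},
  {"gripper": 0,"xyz": [0,-2.07,-4.5],"twist": [0,0,0]},
  {"gripper": 0,"xyz": [0,-2.07,-4.5],"twist": [0,0,0]},
  {"gripper": 0,"xyz": [0,-2.07,-4.5],"twist": [0,0,0]},
], force=30)

```text
t: 1.1
tcp_pos: [0.3447, 0.4039, 0.2265]
tool_rot: [2.378, 1.57, -2.077]
wrist_force: [0.7, 0.3, -0.1]
gripper_width: 0.0164
```

Emit:
jog_arm([
  {"gripper": 0,"xyz": [0,-2.07,-4.5],"twist": [0,0,0]},
  {"gripper": 0,"xyz": [0,-2.07,-4.5],"twist": [0,0,0]},
  {"gripper": 0,"xyz": [0,-2.07,-4.5],"twist": [0,0,0]},
  {"gripper": 0,"xyz": [0,-2.07,-4.5],"twist": [0,0,0]},
  {"gripper": 0,"xyz": [3,-1.2,-2.5],"twist": [0,0,0]},
  {"gripper": 0,"xyz": [4,0,0],"twist": [0,0,0]},
  {"gripper": 0,"xyz": [0,0,0],"twist": [0,0,0]},
  {"gripper": 0,"xyz": [0,0,0],"twist": [0,0,0]},
])

```text
t: 2.1
tcp_pos: [0.4881, 0.2321, 0.1578]
tool_rot: [-1.048, 1.57, 0.781]
wrist_force: [0.3, 0.1, -0.4]
gripper_width: 0.0004
```

```bash
cat > st.py <<'E'
from fit import *
from scipy.spatial.transform import Rotation as Ro
s=monitor.get_state(); p=s['tcp_pos']; M=Ro.from_euler('xyz',s['tool_rot']).as_matrix()
print('t',s['t'],'case mm',((p[:2]-o)@R*1000).round(1),'z',p[2].round(4),'F',s['wrist_force'].round(1),'w',s['gripper_width'])
print('z axis in case',(M[:2,2]@R).round(3),'x',M[:,0].round(3))
E
python3 st.py; python3 - <<'E'
from h import *
import pickle
t=pickle.load(open('a.pkl','rb'))['top']
for u,v in((217,210),(240,205),(245,224),(262,222)): print(u,v,depthpt(t,u,v).round(4))
w=grab('wrist'); cv2.imwrite('pics/w1.png',w['color'])
E
```

```text
t 2.1 case mm [ -8.4 198.8] z 0.1578 F [ 0.3  0.1 -0.4] w 0.00042756545125380595
z axis in case [0. 1.] x [ 0.  0. -1.]
217 210 [0.4989 0.1897 0.0664]
240 205 [0.509  0.1382 0.0804]
245 224 [ 0.4755  0.1268 -0.0021]
262 222 [0.4715 0.0895 0.0867]
```

View pics/w1.png

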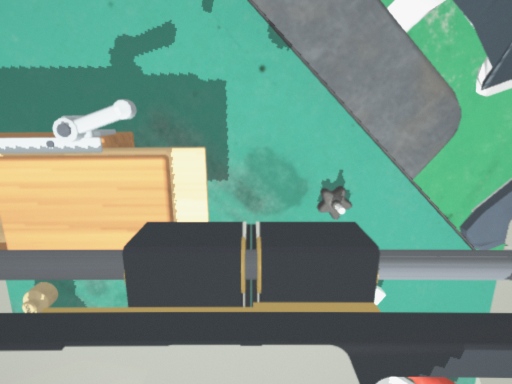

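The wrist view shows the catch (pivot (67,128), tip (125,110)), the bare plate at x≈172–207 px, and the closed fingers at (250,265) clear of the cover.

Emit:
jog_arm([
  {"gripper": 0,"xyz": [4.5,-0.8,0],"twist": [0,0,0]},
  {"gripper": 0,"xyz": [2.5,0,0],"twist": [0,0,0]},
  {"gripper": 0,"xyz": [1.5,0,0],"twist": [0,0,0]},
  {"gripper": 0,"xyz": [0,0,0],"twist": [0,0,0]},
  {"gripper": 0,"xyz": [0,0,-1.5],"twist": [0,0,0]},
  {"gripper": 0,"xyz": [0,0,-1.5],"twist": [0,0,0]},
  {"gripper": 0,"xyz": [0,0,-1],"twist": [0,0,0]},
  {"gripper": 0,"xyz": [0,0,-0.5],"twist": [0,0,0]},
])

```text
t: 3.15
tcp_pos: [0.5076, 0.1887, 0.0721]
tool_rot: [-1.727, 1.57, 0.101]
wrist_force: [-0.3, 0.1, -0.5]
gripper_width: 0.0002
```

```bash
python3 st.py
```

```text
t 3.15 case mm [ -0.7 151.9] z 0.0721 F [-0.3  0.1 -0.5] w 0.0002176178414381957
z axis in case [0.003 1.   ] x [ 0.  0. -1.]
```

Emit:
jog_arm([
  {"gripper": 0,"xyz": [0,0,-1],"twist": [0,0,0]},
  {"gripper": 0,"xyz": [0,0,-1],"twist": [0,0,0]},
  {"gripper": 0,"xyz": [0,0,-1],"twist": [0,0,0]},
  {"gripper": 0,"xyz": [0,0,-1],"twist": [0,0,0]},
  {"gripper": 0,"xyz": [0,0,-1],"twist": [0,0,0]},
  {"gripper": 0,"xyz": [0,0,-0.8],"twist": [0,0,0]},
  {"gripper": 0,"xyz": [0,0,-0.5],"twist": [0,0,0]},
  {"gripper": 0,"xyz": [0,0,0],"twist": [0,0,0]},
])

```text
t: 4.15
tcp_pos: [0.5231, 0.1283, 0.0717]
tool_rot: [2.258, 1.57, -2.198]
wrist_force: [-0.1, -0.2, -0.3]
gripper_width: 0.0001
```

```bash
python3 st.py
```

```text
t 4.15 case mm [-1.2 89.4] z 0.0717 F [-0.1 -0.2 -0.3] w 0.00012001057558687925
z axis in case [0.002 1.   ] x [-0.    -0.001 -1.   ]
```

Emit:
jog_arm([
  {"gripper": 0,"xyz": [0,0,-0.3],"twist": [0,0,0]},
  {"gripper": 0,"xyz": [0,0,-0.3],"twist": [0,0,0]},
])

```text
t: 4.4
tcp_pos: [0.5242, 0.1234, 0.0715]
tool_rot: [1.261, 1.57, 3.09]
wrist_force: [0.0, 2.9, 0.7]
gripper_width: 0.0003
```

```bash
python3 st.py; python3 - <<'E'
from h import *
a=grab('top')['color'][130:265,190:370];b=grab('scene')['color'][150:260,200:347]
cv2.imwrite('pics/c2.png',np.hstack([cv2.resize(a,(400,300)),cv2.resize(b,(400,300))]))
E
```

```text
t 4.4 case mm [-1.3 84.5] z 0.0715 F [0.  2.9 0.7] w 0.00032228978743585753
z axis in case [0. 1.] x [-0.001  0.    -1.   ]
```

View pics/c2.png

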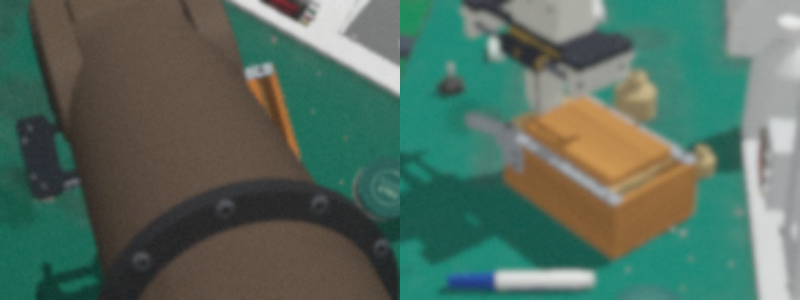

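The scene crop (right half) shows the cover nearly shut, with a narrow gap left near (630,175). I'll keep pushing in small steps.

Emit:
jog_arm([
  {"gripper": 0,"xyz": [0,0,-0.3],"twist": [0,0,0]},
  {"gripper": 0,"xyz": [0,0,-0.3],"twist": [0,0,0]},
  {"gripper": 0,"xyz": [0,0,-0.2],"twist": [0,0,0]},
])

```text
t: 4.88
tcp_pos: [0.5266, 0.1152, 0.0717]
tool_rot: [1.593, 1.57, -2.862]
wrist_force: [-1.3, 2.2, -0.2]
gripper_width: 0.0003
```

```bash
python3 st.py
```

```text
t 4.875 case mm [-1.1 75.9] z 0.0717 F [-1.3  2.2 -0.2] w 0.0003328424939270746
z axis in case [0.001 1.   ] x [-0. -0. -1.]
```

Emit:
jog_arm([
  {"gripper": 0,"xyz": [0,0,-0.2],"twist": [0,0,0]},
  {"gripper": 0,"xyz": [0,0,-0.2],"twist": [0,0,0]},
])

```text
t: 5.12
tcp_pos: [0.5277, 0.1115, 0.0717]
tool_rot: [1.34, 1.571, -3.114]
wrist_force: [-1.3, 2.1, 0.5]
gripper_width: 0.0003
```

```bash
python3 st.py
```

```text
t 5.125 case mm [-1.  72.1] z 0.0717 F [-1.3  2.1  0.5] w 0.00030519233352941126
z axis in case [0.001 1.   ] x [-0. -0. -1.]
```

Emit:
jog_arm([
  {"gripper": 0,"xyz": [0,0,-0.2],"twist": [0,0,0]},
  {"gripper": 0,"xyz": [0,0,-0.2],"twist": [0,0,0]},
])

```text
t: 5.38
tcp_pos: [0.5283, 0.1094, 0.0717]
tool_rot: [0.07, 1.569, 1.9]
wrist_force: [-3.8, 10.2, 1.9]
gripper_width: 0.0008
```

Emit:
jog_arm([
  {"gripper": 0,"xyz": [0,0,-0.2],"twist": [0,0,0]},
])

```text
t: 5.5
tcp_pos: [0.5284, 0.1093, 0.0718]
tool_rot: [0.059, 1.567, 1.891]
wrist_force: [-6.0, 15.4, 2.4]
gripper_width: 0.0004
```

Emit:
jog_arm([
  {"gripper": 0,"xyz": [0,0,-0.1],"twist": [0,0,0]},
])

```text
t: 5.62
tcp_pos: [0.5284, 0.1092, 0.0718]
tool_rot: [0.046, 1.566, 1.878]
wrist_force: [-6.3, 16.2, 2.7]
gripper_width: -0.0001
```

The cover is against its hard stop: about 17 N, and no movement at case y≈70. Now I'll back off, lift, and move round to the outside of the catch.

Emit:
jog_arm([
  {"gripper": 0,"xyz": [0,0,1],"twist": [0,0,0]},
  {"gripper": 0,"xyz": [0,0,1.5],"twist": [0,0,0]},
  {"gripper": 0,"xyz": [-2,0,1.5],"twist": [0,0,0]},
  {"gripper": 0,"xyz": [-3,0,0],"twist": [0,0,0]},
  {"gripper": 0,"xyz": [0,3.5,0],"twist": [0,0,0]},
  {"gripper": 0,"xyz": [0,3.5,0],"twist": [0,0,0]},
  {"gripper": 0,"xyz": [0,3.5,0],"twist": [0,0,0]},
  {"gripper": 0,"xyz": [0,0,0],"twist": [0,0,0]},
])

```text
t: 6.62
tcp_pos: [0.4155, 0.1161, 0.1217]
tool_rot: [1.803, 1.569, -2.652]
wrist_force: [0.4, -0.1, -0.4]
gripper_width: 0.0003
```

```bash
python3 st.py; python3 - <<'E'
from h import *
a=grab('wrist')['color'];b=grab('scene')['color'][150:260,200:347]
cv2.imwrite('pics/c3.png',np.hstack([cv2.resize(a,(400,300)),cv2.resize(b,(400,300))]))
E
```

```text
t 6.625 case mm [-108.3  105.2] z 0.1217 F [ 0.4 -0.1 -0.4] w 0.00028044259806337324
z axis in case [0.001 1.   ] x [-0.001 -0.001 -1.   ]
```

View pics/c3.png

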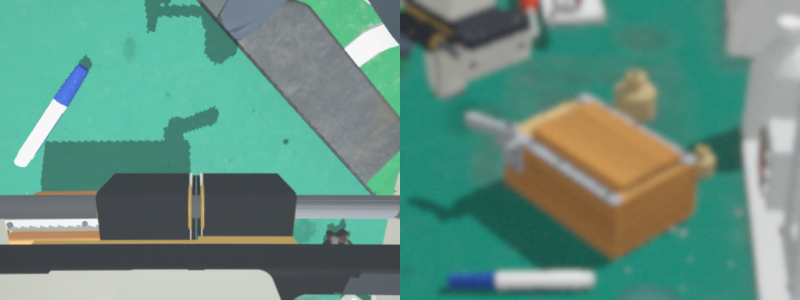

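The wrist and scene crops show the cover shut and the catch still parked outward (scene half, tip ~(475,120), pivot ~(515,148)). I'll descend outside it and sweep it round.

Emit:
jog_arm([
  {"gripper": 0,"xyz": [2.5,0,0],"twist": [0,0,0]},
  {"gripper": 0,"xyz": [2.1,0,0],"twist": [0,0,0]},
  {"gripper": 0,"xyz": [0,-0.8,0],"twist": [0,0,0]},
  {"gripper": 0,"xyz": [0,-0.8,0],"twist": [0,0,0]},
  {"gripper": 0,"xyz": [0,-0.7,0],"twist": [0,0,0]},
  {"gripper": 0,"xyz": [0,-0.7,0],"twist": [0,0,0]},
  {"gripper": 0,"xyz": [0,0,0],"twist": [0,0,0]},
])

```text
t: 7.6
tcp_pos: [0.4481, 0.1246, 0.0761]
tool_rot: [-1.571, 1.569, 0.257]
wrist_force: [0.2, 0.0, 1.1]
gripper_width: 0.0003
```

```bash
python3 st.py
```

```text
t 7.6 case mm [-74.6 105.1] z 0.0761 F [0.2 0.  1.1] w 0.00027209477128924863
z axis in case [0.001 1.   ] x [ 0.002  0.    -1.   ]
```

Emit:
jog_arm([
  {"gripper": 0,"xyz": [0,-0.5,0.2],"twist": [0,0,0]},
  {"gripper": 0,"xyz": [0,-0.5,0.1],"twist": [0,0,0]},
  {"gripper": 0,"xyz": [0,-0.6,-0.2],"twist": [0,0,0]},
  {"gripper": 0,"xyz": [0,-0.5,-0.3],"twist": [0,0,0]},
  {"gripper": 0,"xyz": [0,-0.4,-0.4],"twist": [0,0,0]},
  {"gripper": 0,"xyz": [0,-0.4,-0.5],"twist": [0,0,0]},
  {"gripper": 0,"xyz": [0,-0.4,-0.4],"twist": [0,0,0]},
])

```text
t: 8.48
tcp_pos: [0.4829, 0.1181, 0.0758]
tool_rot: [-0.649, 1.571, 1.18]
wrist_force: [-3.0, 0.6, 1.9]
gripper_width: 0.0002
```

```bash
python3 st.py; python3 - <<'E'
from h import *
b=grab('scene')['color'][150:260,200:347]
cv2.imwrite('pics/c4.png',cv2.resize(b,(640,480)))
E
```

```text
t 8.475 case mm [-42.6  89.8] z 0.0758 F [-3.   0.6  1.9] w 0.00022480226068873535
z axis in case [0.001 1.   ] x [ 0.  0. -1.]
```

View pics/c4.png

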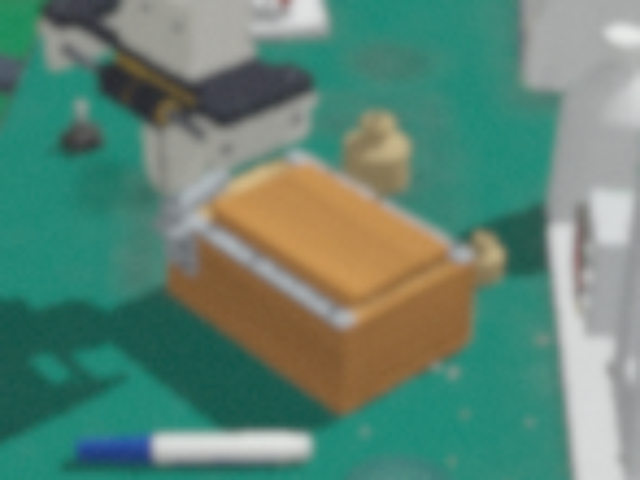

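The crop shows the catch turning over the plate (bar (175,215)→(225,175)). I'll continue in -y to its stop.

Emit:
jog_arm([
  {"gripper": 0,"xyz": [0,-0.4,-0.3],"twist": [0,0,0]},
  {"gripper": 0,"xyz": [0,-0.1,-0.3],"twist": [0,0,0]},
  {"gripper": 0,"xyz": [0,0,-0.2],"twist": [0,0,0]},
])

```text
t: 8.9
tcp_pos: [0.4898, 0.1131, 0.0759]
tool_rot: [-0.674, 1.569, 1.156]
wrist_force: [-2.3, 8.9, 2.2]
gripper_width: 0.0002
```

Emit:
jog_arm([
  {"gripper": 0,"xyz": [0,0,-0.2],"twist": [0,0,0]},
])

```text
t: 9.02
tcp_pos: [0.49, 0.1127, 0.076]
tool_rot: [-0.442, 1.568, 1.389]
wrist_force: [-5.7, 13.7, 2.3]
gripper_width: 0.0005
```

```bash
python3 st.py
```

```text
t 9.025 case mm [-37.2  82.9] z 0.076 F [-5.7 13.7  2.3] w 0.0005307841833360832
z axis in case [-0.001  1.   ] x [ 0.001  0.003 -1.   ]
```

Emit:
jog_arm([
  {"gripper": 0,"xyz": [0,0,-0.1],"twist": [0,0,0]},
])

```text
t: 9.15
tcp_pos: [0.49, 0.1127, 0.076]
tool_rot: [-0.336, 1.567, 1.496]
wrist_force: [-4.5, 14.2, 1.8]
gripper_width: 0.0001
```

Emit:
jog_arm([
  {"gripper": 0,"xyz": [0,0,1],"twist": [0,0,0]},
  {"gripper": 0,"xyz": [0,0,2],"twist": [0,0,0]},
  {"gripper": 0,"xyz": [-3,0,3],"twist": [0,0,0]},
  {"gripper": 0,"xyz": [-5,0,3],"twist": [0,0,0]},
  {"gripper": 0,"xyz": [-3,2,5],"twist": [0,0,0]},
  {"gripper": 0,"xyz": [0,2.5,5],"twist": [0,0,0]},
  {"gripper": 0,"xyz": [0,2.5,5],"twist": [0,0,0]},
  {"gripper": 0,"xyz": [0,2.5,5],"twist": [0,0,0]},
])

```text
t: 10.15
tcp_pos: [0.3237, 0.3662, 0.186]
tool_rot: [-1.418, 1.569, 0.41]
wrist_force: [0.4, 0.7, -0.9]
gripper_width: -0.0001
```

Emit:
jog_arm([
  {"gripper": 0,"xyz": [0,2.5,5],"twist": [0,0,0]},
  {"gripper": 0,"xyz": [0,2.5,5],"twist": [0,0,0]},
  {"gripper": 0,"xyz": [0,2.5,5],"twist": [0,0,0]},
  {"gripper": 0,"xyz": [0,0,0],"twist": [0,0,0]},
])

```text
t: 10.65
tcp_pos: [0.2096, 0.4944, 0.1857]
tool_rot: [0.254, 1.569, 2.09]
wrist_force: [0.5, -0.3, -0.2]
gripper_width: 0.0006
```

```bash
python3 st.py; python3 - <<'E'
from h import *
import pickle
b=grab('top'); pickle.dump(b,open('b.pkl','wb'))
cv2.imwrite('pics/c5.png',cv2.resize(b['color'][150:245,200:333],None,fx=6,fy=6,interpolation=cv2.INTER_CUBIC))
cv2.imwrite('pics/top5.png',cv2.resize(b['color'],(800,600)))
E
```

```text
t 10.65 case mm [-210.4  523.7] z 0.1857 F [ 0.5 -0.3 -0.2] w 0.0006327672790915025
z axis in case [-0.006  1.   ] x [-0.001  0.002 -1.   ]
```

View pics/c5.png

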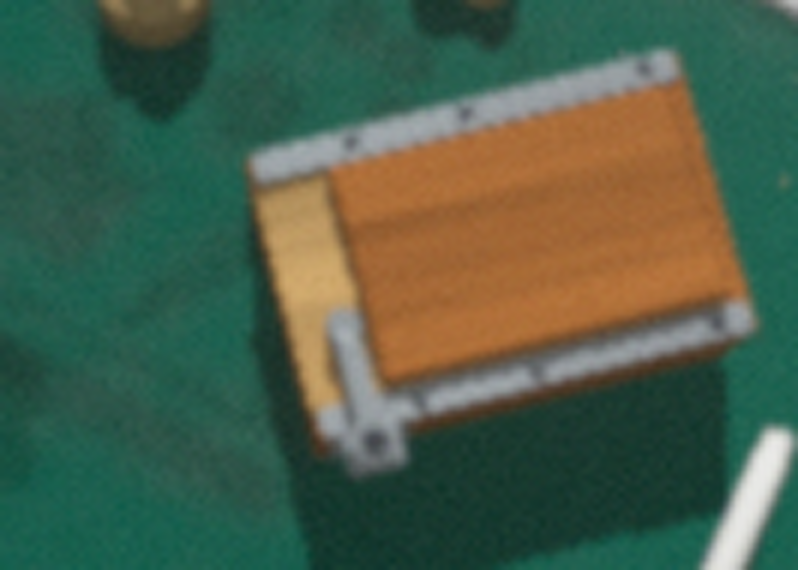

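View pics/top5.png

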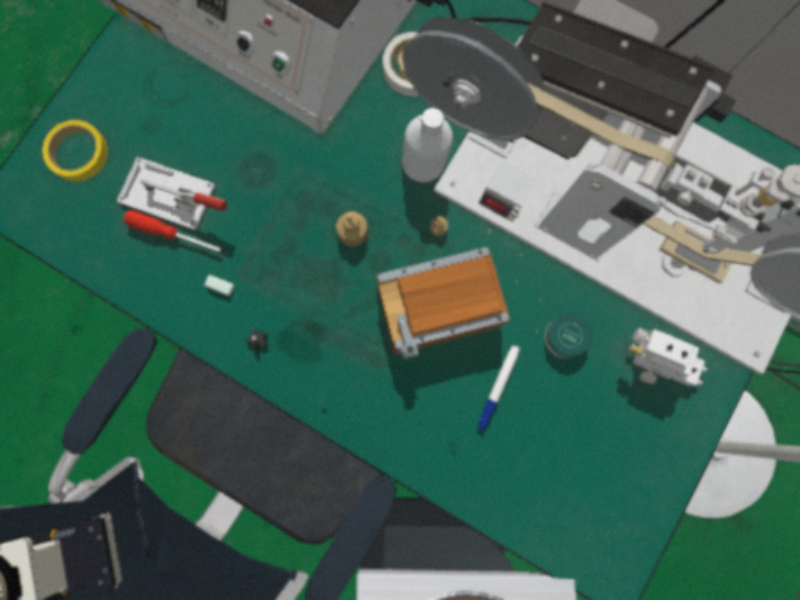

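The cover is flush with the -y end, and its step face runs (333,172)–(385,385) in the crop. The catch (376,440)→(345,318) lies parallel behind it (slope 0.254 against 0.244). The other things sit at the same pixels as before.

```bash
python3 - <<'E'
from fit import *
c=lambda p:((p-o)@R*1000).round(1)
print(c(P(333,172,.081)),c(P(385,385,.081)),c(P(345,318,.085)),c(P(376,440,.088)))
d=c(P(345,318,.085))-c(P(376,440,.088)); print(np.arctan2(d[0],d[1]))
manip.job_done()
E
```

```text
[38.2 55.7] [-43.7  56.6] [-16.7  65. ] [-63.2  65.2]
1.5750973755417883
the job is handed in; nothing more can be done
```

The case is closed, and I handed the job in with the arm clear, at about 10.7 s of the 38 s allowed.

- **Cover:** I pushed the step face with the closed fingertips until it met the hard stop, at about 17 N. The last top picture puts the face at case y ≈ 56 mm, against 57 mm nominal.
- **Catch:** I then swept it round to its own hard stop, at about 15 N. The same picture measures its angle at about 1.575 rad, lying across the bare plate behind the panel.
- **Surroundings:** The tin, pen, knob, loose weights and other things look unmoved between the first and last top pictures.
- **Not checked:** I could not see the weights in their wells once the cover was shut. The cover showed no unusual resistance on the way.

The fingertips turned out thinner than I had assumed, about 13 mm half-thickness instead of 19 mm, so contact with the cover came a few millimetres later than planned. No check failed.

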